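# Set the pressing stop on a panel restorer's bench

### The job

The plain aluminium setting block lies under one of the two stop stands on the bench. Turn the wooden T-handle driver standing in that stop's screw clockwise (seen from above), until the spring foot comes down on the block and is pushed in by 2 to 3 mm, so that the block just drags beneath it, then let go. Leave the block where it lies and do not turn the driver of the other stop.

Things in the scene. Friction and masses are not known exactly. Their poses are not given: they have to be found in the camera images.
- driver_grip (a point): Centre of the wooden cross bar of the T-handle driver to turn. The bar is level, 56 mm long, 14 thick, 24 high, centre 152 mm above the bench on the vertical screw axis; x along the bar, z up. Below it 30 mm of clear height (a 10 mm shank only). The driver is captive and stays at this height, turns with 0.12 N m of friction and stays where left. Clockwise from above lowers the foot 7.6 mm per radian.
- stand: Fixed stop stand to set, the one with the block. Origin on the screw axis at bench height; x runs along the overhanging grey arm to its column (80 mm off). Arm 32 mm wide, top 98 mm up; boss 40 mm wide; steel bed 160 x 110 x 12 mm. The setting is right when the driver's bar lies in line with the arm (within 10 degrees); it starts 0.7 to 1.2 rad short of that (clockwise turn needed).
- foot (a joint): How far the spring foot of that stop is pushed up into its brass sleeve, in m: 0 hanging free, grows when it bears on the block, at most 0.009. The foot is a steel button 20 mm across below the arm; it takes 3 N to start moving and 0.6 N more per mm. At the start it hangs 2.5 to 7 mm above the block.
- setting_block: Plain aluminium block 40 x 96 x 25 mm, about 0.26 kg, sticking out on both sides of the arm, lying flat and loose on the bed of the stop to set, under its foot. Origin at the centre of its underside, z up, y along the 96 mm side; its top is 37 mm above the bench.
- driver_spare_end (a point): One end of the cross bar of the identical driver in the other, empty stop: 28 mm out from that screw's axis, 152 mm above the bench. To be left alone.
Things that resemble listed ones, but are neither listed nor needed, are in the scene too. Of the things like the setting_block, leave any that is green, orange or pink; of the rest the larger one is meant.

How it is judged:
At the end, for the whole second after the job is handed in: The foot bears on the setting block, pushed in by between 0.5 and 4.5 mm, and is at rest; the block is at rest within 10 mm of where it lay (value of joint foot between 0.0005 and 0.0045 m and velocity of joint foot between -0.002 and 0.002 m/s and distance of setting_block from where it was at the start of the episode below 0.01 m and linear speed of setting_block below 0.01 m/s); the robot touches nothing.
It fails at once if the driver of the other stop is turned (its bar end moved more than 10 mm) (distance of driver_spare_end from where it was at the start of the episode above 0.01 m).
It also fails if it takes over 32 s, if anything falls off the work surface, if the arm or the gripper's body presses on something with over 40 N, if the wrist force passes 120 N, or if a joint passes its speed limit or range.

### The arm

A 7-joint arm with a two-finger parallel gripper is mounted at the origin on the work surface. World frame = base frame: x ahead of the robot, y to its left, z up, the work surface at z = 0. Lengths are in m, angles in rad, forces in N, time in s.
With the tool pointing down it reaches from about 0.4 to 0.85 m from the base axis. Payload 4.5 kg.
Tool frame: the origin (TCP) lies where the fingers leave the gripper's body, on its centre line; the fingertips stand 64 mm ahead of it and the grasp point (between the pads) lies 45 mm ahead of it; z points along the fingers, y is the direction in which the jaws open and shut (so a half turn about z gives the same grasp; the last joint's range is limited). The gripper opens to 88 mm and grips with 3 to 60 N. Pads are 18 mm wide; open, the fingers measure 123 mm over their backs; the gripper's body (75 mm by 187 mm) begins 45 mm behind the grasp point.
Start: joints at [-1.094, 0.689, -0.195, 1.565, 0.157, 0.902, -0.215], TCP at [0.268, 0.565, 0.303] pointing down, gripper open.
Joint ranges: [-3.01, 3.01], [-0.46, 2.08], [-1.47, 1.51], [0.13, 2.56], [-1, 4.14], [0.04, 2.09], [-2.66, 2.66]. Speed limits (rad/s): [2.57, 2.57, 3.14, 3.14, 3.14, 3.14, 3.14].

### API

Orientations are given as a unit quaternion [x, y, z, w].
In Python, from plant import monitor, snapshot, workorder, finder gives the robot as it stands.
- The arm moves only by the tool carry_out, never from a script. Its argument "motion" is one flat list of numbers, 6 for each row, row after row: the shift along the tool's x, y, z in cm, then the turn, a rotation vector about the tool's x, y, z in rad. In form: [x, y, z, rx, ry, rz, x, y, z, rx, ry, rz, ...]. A call has 1 to 8 rows; each row shifts and turns the commanded pose from where the row before left it, along the tool's axes as they then stand; what a row does not reach is not made up. A row lasts 1/8 s, in which the tool goes at most 62.5 mm and 10.7 degrees, less where a joint would pass 70% of its speed; a pose out of reach is approached as far as the arm can. A call with a gripper value outside its range is refused whole. "hand" is the finger opening in cm, from 0 to 8.81, set as the call begins (left out, the last holds). The fingers move at their own pace and stop on an object; "grip_force" is the grip in N (left out, the last holds). Time passes only in rows, so rows that do not move let the fingers close. It gives the time, the measured TCP pose, the force and the opening at its end, in the units of the state.
- monitor.get_state(): the state, without advancing time (a new reading comes with each control period).
- snapshot(name): name is "side" or "top" or "wrist"; returns a dict with "frame" (400x640x3 uint8, red, green, blue), "range_z" (400x640 float32, m along the optical axis (not along the pixel's ray), 0 where there is no reading), "fx", "fy", "cx", "cy" (pixels), "rvec" (rotation vector, rad) and "tvec" (3), from world to camera coordinates, as OpenCV has them; the wrist camera has in their place "hand_eye" (4x4, takes a point from camera to tool coordinates, whose origin is the TCP and whose axes are the flange's). Camera axes: x right, y down, z forward; pixel columns grow to the right and rows downward; lengths in m; the calibration is good to about 2 mm. A picture is of the moment at which its call begins: read the wrist's pose just before it.
- workorder.finish_job(): hands the job in, once; it reports no verdict.
Trained networks look in a picture, given as the dict that the camera call returned (one of the last four; its "shot" number tells which), for a name from the list of things; names that differ only in an ending like _2 or _b are one class to them, and where a whole thing is asked for, a point or a joint stands for the part that bears it (a point fixed in the world has none). Each returns a list of dicts, best first, with "p" (0 to 1); they miss things now and then, are a little off and sometimes report something else, mostly with a low value. They report only what shows in the picture. A call takes as long as a camera call. They do not tell look-alikes from the thing itself.
- finder.masks_of(picture, thing): "pixels" (400x640 bool, what is visible of it) and "extent" ([left, top, right, bottom] in pixels, round what is visible of it).
The state is a dict: "clock": time; "q": joint angles; "qd": joint speeds; "joint_torque": joint torques, N m; "tool_pos": TCP position; "eef_rot": TCP orientation; "contact_force": force on the tool from outside, world axes, zero at the start; "moment": the same for the moment, N m; "opening": opening from 0.0 (shut) to 1.0 (fully open).
Only numpy, scipy, OpenCV 4.12 (cv2) and the standard library are available. Lean on these libraries where they do the work, as an engineer would, in place of code of your own. Each camera call takes 0.05 s, during which the arm holds its last target. There are 200 camera calls.

## Working session

There is one attempt and no reset: what is moved stays moved. The work goes in short steps, Python scripts to look and compute and a tool call to move; the robot and the scene stay as the last step left them, time stands still between calls to the robot, and variables do not carry over. Pictures are saved under pics/ and viewed, about 8 in all and at most 12, crops included, and the job is handed in when it is done.

Besides the shell and the picture viewer there is one more tool, called as name(argument=value, ...), one argument or row to a line, values as JSON. carry_out: Moves the arm, as the interface text tells. Its arguments: {"type":"object","properties":{"motion":{"type":"array"},"hand":{"type":"number"},"grip_force":{"type":"number"}},"required":["motion"]}

```bash
mkdir -p pics; cat > h.py <<'E'
import numpy as np, cv2
from plant import monitor, snapshot, workorder, finder
from scipy.spatial.transform import Rotation as R
def save(p,n): cv2.imwrite('pics/'+n,cv2.cvtColor(p['frame'],cv2.COLOR_RGB2BGR))
def pose(p,st=None):
    if 'rvec' in p:
        Rm=cv2.Rodrigues(np.array(p['rvec'],float))[0]; t=np.array(p['tvec'],float).ravel()
        return Rm.T, -Rm.T@t
    Rt=R.from_quat(st['eef_rot']).as_matrix(); H=np.array(p['hand_eye'])
    return Rt@H[:3,:3], Rt@H[:3,3]+np.array(st['tool_pos'])
def cloud(p,st=None):
    Rc,c=pose(p,st); z=p['range_z']; v,u=np.mgrid[:400,:640]
    P=np.stack([(u-p['cx'])/p['fx']*z,(v-p['cy'])/p['fy']*z,z],-1)@Rc.T+c
    P[z<=0]=np.nan
    return P
E
python3 - <<'E'
from h import *
s=monitor.get_state(); print(s)
a=snapshot('side');b=snapshot('top')
save(a,'side.png');save(b,'top.png')
for n,p in(('side',a),('top',b)):
    P=cloud(p)
    for th in('driver_grip','setting_block','stand'):
        for m in finder.masks_of(p,th):
            print(n,th,round(m['p'],2),m['extent'],np.nanmedian(P[m['pixels']],0).round(3),np.nanmax(P[m['pixels']][:,2]).round(3))
    print(pose(p)[1])
cv2.imwrite('pics/both.png',cv2.cvtColor(np.vstack([a['frame'],b['frame']]),cv2.COLOR_RGB2BGR)[:, :])
E
```

```text
{'clock': 0.0, 'q': array([-1.09419737,  0.69000485, -0.19452508,  1.56637919,  0.15732052,
        0.90247532, -0.21514319]), 'qd': array([ 0.00125942,  0.00104971,  0.00013013, -0.00077527, -0.0005574 ,
        0.00047949, -0.00038535]), 'joint_torque': array([-6.38411802e-05, -5.27556002e+01, -1.26704168e+00, -1.53431243e+01,
       -5.26683207e-02,  6.58481134e-03,  1.73536610e-04]), 'tool_pos': array([0.26760316, 0.56422851, 0.30188781]), 'eef_rot': array([ 2.19562459e-01,  9.75597996e-01, -9.25913801e-04, -1.36132906e-04]), 'contact_force': array([-0.40354427, -0.33961845,  0.61891021]), 'moment': array([0.03898724, 0.02552239, 0.01438376]), 'opening': 0.9992413458511076}
side driver_grip 0.67 [349.4, 118.9, 368.9, 144.4] [ 0.608 -0.268  0.15 ] 0.167
side setting_block 0.9 [344.7, 157.2, 371.0, 182.8] [ 0.597 -0.262  0.036] 0.062
side setting_block 0.65 [285.6, 174.2, 320.1, 203.4] [ 0.633 -0.109  0.024] 0.028
side setting_block 0.54 [367.1, 199.1, 380.4, 227.5] [ 0.454 -0.166  0.018] 0.021
side setting_block 0.39 [311.3, 118.1, 383.4, 193.1] [ 0.634 -0.255  0.036] 0.167
side stand 0.69 [313.0, 117.7, 383.4, 191.5] [ 0.633 -0.255  0.036] 0.167
[0.05302862 0.40644677 0.56461514]
top driver_grip 0.54 [436.6, 133.6, 462.0, 151.2] [ 0.607 -0.27   0.162] 0.17
top setting_block 0.96 [383.6, 249.4, 417.1, 284.0] [ 0.317 -0.185  0.026] 0.033
top setting_block 0.85 [363.7, 116.0, 386.4, 153.5] [ 0.64  -0.117  0.026] 0.032
top setting_block 0.73 [413.6, 145.1, 454.8, 162.6] [ 0.596 -0.257  0.038] 0.044
top setting_block 0.57 [381.9, 198.0, 411.2, 219.3] [ 0.458 -0.173  0.019] 0.025
top stand 0.73 [410.5, 104.2, 463.5, 172.7] [ 0.639 -0.258  0.015] 0.17
[ 0.43055561 -0.02388432  1.10874795]
```

View pics/side.png

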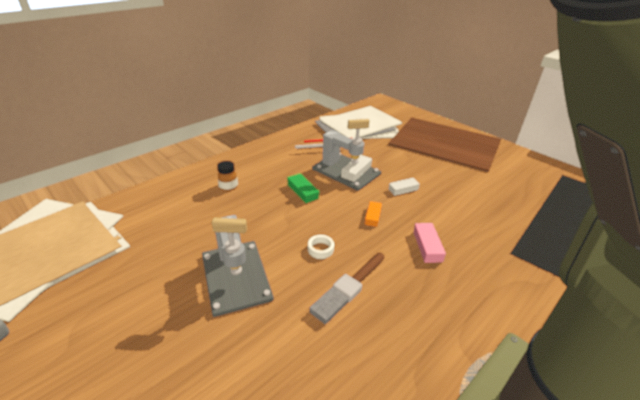

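View pics/top.png

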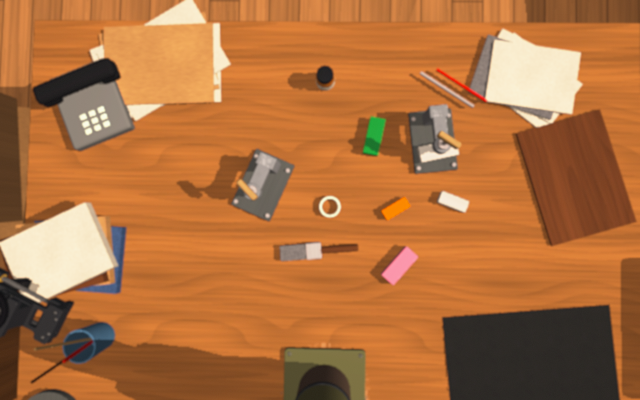

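Candidates for the stop: the right stand (top 435,140; side 347,155), which has a plain silver-white block under its foot (top 435,153), and the left stand (top 262,185), which is empty. Other blocks: the small white one at (453,202), green (374,136), orange (396,208) and pink (399,265). I choose the right stand.

```bash
cat >> h.py <<'E'
def fit(P,c=(0.605,-0.265),r=0.06,z0=.135,z1=.18,mask=None):
    q=P.reshape(-1,3); k=(np.hypot(q[:,0]-c[0],q[:,1]-c[1])<r)&(q[:,2]>z0)&(q[:,2]<z1)
    if mask is not None:k&=mask.ravel()
    q=q[k]; (cx,cy),(w,h),a=cv2.minAreaRect(q[:,:2].astype(np.float32)*1000)
    d=np.linalg.svd(q[:,:2]-q[:,:2].mean(0),full_matrices=False)[2][0]
    return len(q),(round(cx,1),round(cy,1)),(round(w,1),round(h,1)),q.mean(0).round(4),'yaw',round(float(np.degrees(np.arctan2(d[1],d[0]))%180),1),'zmed',np.median(q[:,2]).round(4)
E
python3 - <<'E'
from h import *
s=monitor.get_state()
print(R.from_quat(s['eef_rot']).as_matrix().round(3))
for n in('side','top'):
    p=snapshot(n);P=cloud(p)
    print(n,'bar',fit(P)); print('bed',fit(P,(0.64,-.26),.12,.006,.02)); print('arm',fit(P,(0.64,-.26),.08,.085,.11))
    if n=='top':
        cv2.imwrite('pics/crop.png',cv2.resize(cv2.cvtColor(p['frame'][90:220,360:500],cv2.COLOR_RGB2BGR),None,fx=4,fy=4,interpolation=2))
E
```

```text
[[-0.904  0.428 -0.   ]
 [ 0.428  0.904 -0.   ]
 [-0.    -0.    -1.   ]]
side bar (225, (609.0, -268.9), (55.1, 13.6), array([ 0.6079, -0.2674,  0.1547]), 'yaw', 56.1, 'zmed', np.float64(0.1552))
bed (927, (634.5, -267.0), (159.3, 112.1), array([ 0.6234, -0.2552,  0.0123]), 'yaw', 16.5, 'zmed', np.float64(0.0123))
arm (441, (648.2, -267.0), (115.7, 46.5), array([ 0.6447, -0.2593,  0.0966]), 'yaw', 6.1, 'zmed', np.float64(0.0978))
top bar (214, (610.3, -271.8), (55.7, 15.4), array([ 0.609 , -0.2703,  0.1613]), 'yaw', 57.2, 'zmed', np.float64(0.1635))
bed (1444, (644.5, -264.3), (208.3, 222.9), array([ 0.6262, -0.2584,  0.0129]), 'yaw', 20.0, 'zmed', np.float64(0.013))
arm (621, (647.9, -267.8), (114.7, 44.8), array([ 0.6569, -0.2633,  0.0986]), 'yaw', 2.9, 'zmed', np.float64(0.0989))
```

View pics/crop.png

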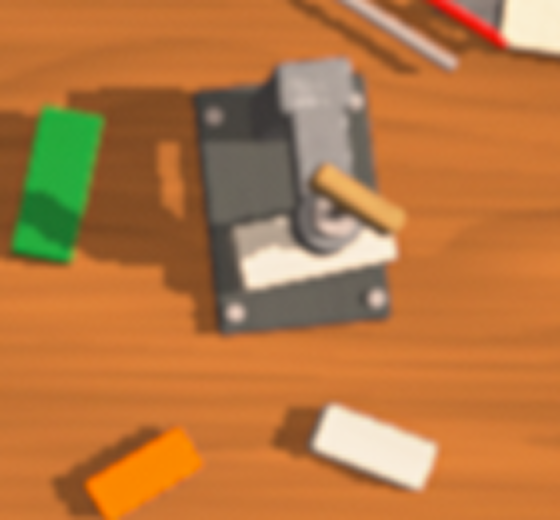

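The crop confirms it: the aluminium block (crop 310,250) lies under the right stand's boss. The bar is yawed about 56.5° and the arm about 4–6°, so roughly 52° clockwise is needed. I'll go above it.

carry_out(
  motion=[0,0,0,0,0,0.17,0,0,0,0,0,0.17,0,0,0,0,0,0.17,0,0,0,0,0,0.17,0,0,0,0,0,0.17,0,0,0,0,0,0.17,0,0,0,0,0,0.17,0,0,0,0,0,0.17],
  hand=8.8,
)

```text
clock: 1.5
tool_pos: [0.2676, 0.5648, 0.3028]
eef_rot: [0.786, 0.618, 0.0, -0.0]
contact_force: [-0.7, -0.4, -0.1]
opening: 0.996
```

carry_out(
  motion=[0,0,0,0,0,0.17,0,0,0,0,0,0.18,-3.17,4.66,0,0,0,0,-3.17,4.66,0,0,0,0,-3.17,4.66,0,0,0,0,-3.17,4.66,0,0,0,0,-3.17,4.66,0,0,0,0,-3.17,4.66,0,0,0,0],
)

```text
clock: 2.5
tool_pos: [0.3974, 0.2508, 0.303]
eef_rot: [0.88, 0.475, 0.001, -0.0]
contact_force: [0.1, 0.5, 0.1]
opening: 0.995
```

carry_out(
  motion=[-3.17,4.66,0,0,0,0,-3.17,4.66,0,0,0,0,-3.17,4.66,0,0,0,0,-3.17,4.66,0,0,0,0,-3.17,4.66,0,0,0,0,-3.17,4.66,0,0,0,0,-3.17,4.66,0,0,0,0,-3.17,4.66,0,0,0,0],
)

```text
clock: 3.5
tool_pos: [0.5695, -0.1662, 0.3028]
eef_rot: [0.88, 0.475, 0.0, -0.0]
contact_force: [0.9, 0.1, 0.7]
opening: 1.0
```

carry_out(
  motion=[-3.17,4.66,0,0,0,0,-3.17,4.66,0,0,0,0,0,0,0,0,0,0,0,0,0,0,0,0],
)

```text
clock: 4.0
tool_pos: [0.6117, -0.2679, 0.3023]
eef_rot: [0.88, 0.475, 0.0, -0.001]
contact_force: [0.6, 0.6, -0.2]
opening: 0.999
```

```bash
python3 - <<'E'
from h import *
s=monitor.get_state(); p=snapshot('wrist'); P=cloud(p,s); save(p,'w1.png')
print(s['tool_pos'],s['q'].round(2)); Rt=R.from_quat(s['eef_rot']).as_matrix(); print(Rt.round(3))
print('bar',fit(P)); print('arm',fit(P,(0.64,-.26),.08,.085,.11)); print('bed',fit(P,(0.63,-.265),.12,.006,.02))
print('blk',fit(P,(0.60,-.26),.08,.03,.045))
for m in finder.masks_of(p,'driver_grip'): print(m['p'],m['extent'])
E
```

```text
[ 0.61169846 -0.2678641   0.30225996] [ 0.26  0.75  0.17  1.43 -0.14  0.97 -0.12]
[[ 0.549  0.836 -0.001]
 [ 0.836 -0.549  0.002]
 [ 0.001 -0.001 -1.   ]]
bar (1114, (612.7, -269.8), (54.8, 13.7), array([ 0.6142, -0.2676,  0.1627]), 'yaw', 57.1, 'zmed', np.float64(0.1635))
arm (3393, (649.7, -266.0), (114.9, 44.0), array([ 0.663 , -0.2627,  0.098 ]), 'yaw', 5.0, 'zmed', np.float64(0.0981))
bed (4491, (637.3, -267.6), (160.0, 110.0), array([ 0.6397, -0.2483,  0.0122]), 'yaw', 8.4, 'zmed', np.float64(0.0121))
blk (1235, (634.6, -269.5), (95.1, 95.9), array([ 0.6076, -0.2661,  0.037 ]), 'yaw', 103.6, 'zmed', np.float64(0.037))
0.83 [312.8, 170.3, 339.0, 236.9]
```

View pics/w1.png

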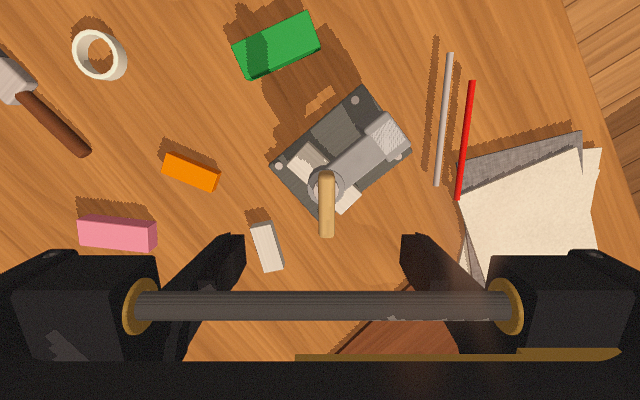

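The wrist view shows the bar at (326,205), centred between the fingers and parallel to the pads, with the block under the boss. The bar is at z≈0.152 as expected. Descend and grip.

carry_out(
  motion=[-0.16,0.14,3,0,0,0,0,0,3,0,0,0,0,0,2.5,0,0,0,0,0,1.8,0,0,0,0,0,0,0,0,0,0,0,0,0,0,0],
)

```text
clock: 4.85
tool_pos: [0.6128, -0.2709, 0.2007]
eef_rot: [0.88, 0.475, 0.001, 0.001]
contact_force: [-0.2, -0.1, 0.2]
opening: 1.0
```

carry_out(
  motion=[0,0,0,0,0,0,0,0,0,0,0,0,0,0,0,0,0,0,0,0,0,0,0,0,0,0,0,0,0,0,0,0,0,0,0,0,0,0,0,0,0,0,0,0,0,0,0,0],
  hand=0.6,
  grip_force=35,
)

```text
clock: 5.85
tool_pos: [0.6128, -0.2713, 0.1998]
eef_rot: [0.88, 0.475, 0.001, 0.001]
contact_force: [2.6, -1.6, -2.1]
opening: 0.155
```

```bash
python3 - <<'E'
from h import *
s=monitor.get_state(); p=snapshot('wrist'); P=cloud(p,s); save(p,'w2.png')
print(s['tool_pos'],s['contact_force'],s['moment'],s['opening']*88)
q=P.reshape(-1,3)
for nm,c,r,a,b in(('arm',(0.64,-.26),.08,.09,.105),('bed',(0.63,-.265),.12,.008,.016)):
    k=(np.hypot(q[:,0]-c[0],q[:,1]-c[1])<r)&(q[:,2]>a)&(q[:,2]<b); print(nm,k.sum(),cv2.minAreaRect(q[k,:2].astype(np.float32)*1000))
p=snapshot('side');P=cloud(p);q=P.reshape(-1,3)
k=(np.hypot(q[:,0]-.63,q[:,1]+.265)<.12)&(q[:,2]>.008)&(q[:,2]<.016); print(k.sum(),cv2.minAreaRect(q[k,:2].astype(np.float32)*1000))
E
```

```text
[ 0.61281012 -0.27134396  0.1997585 ] [ 2.55336429 -1.60411398 -2.07992156] [-0.40039595 -0.33395266  0.09320757] 13.645360712792638
arm 7531 ((650.472900390625, -265.7161865234375), (113.51667022705078, 43.65321731567383), 6.729922771453857)
bed 7020 ((637.4747314453125, -267.70465087890625), (159.8661651611328, 110.201171875), 6.655498027801514)
818 ((635.2258911132812, -268.315673828125), (160.6242218017578, 113.02742767333984), 7.3259453773498535)
```

View pics/w2.png

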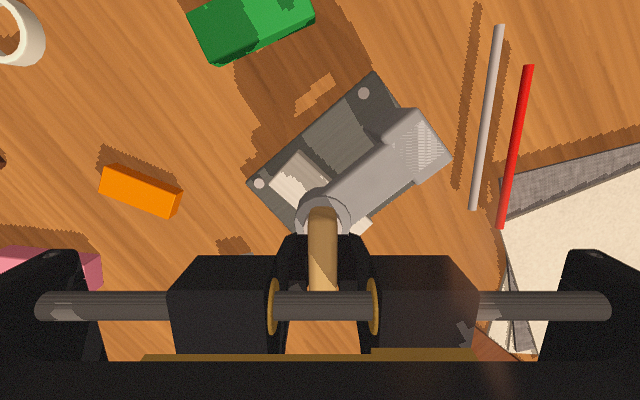

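The bar is gripped (13.6 mm opening). The arm yaw is 6.7°, so the turn is about 0.87 rad clockwise.

carry_out(
  motion=[0,0,0,0,0,0.11,0,0,0,0,0,0.11,0,0,0,0,0,0.11,0,0,0,0,0,0.11,0,0,0,0,0,0.11,0,0,0,0,0,0.11,0,0,0,0,0,0.11,0,0,0,0,0,0.1],
)

```text
clock: 6.95
tool_pos: [0.6126, -0.271, 0.1998]
eef_rot: [0.998, 0.058, 0.0, 0.0]
contact_force: [2.5, -1.2, -2.2]
opening: 0.15
```

carry_out(
  motion=[0,0,0,0,0,0,0,0,0,0,0,0],
)

```text
clock: 7.2
tool_pos: [0.6125, -0.271, 0.1997]
eef_rot: [0.998, 0.06, 0.001, 0.0]
contact_force: [3.3, -1.4, -1.9]
opening: 0.155
```

```bash
cat > chk.py <<'E'
from h import *
s=monitor.get_state(); p=snapshot('wrist'); P=cloud(p,s)
x=R.from_quat(s['eef_rot']).as_matrix()[:,0]
print(s['tool_pos'],'yaw',np.degrees(np.arctan2(x[1],x[0])),s['contact_force'],s['moment'],s['opening']*88)
print('bar wrist',fit(P,(0.6125,-.27),.035,.155,.17))
print('bar top',fit(cloud(snapshot('top')),(0.612,-.27),.035,.155,.17))
print('bar side',fit(cloud(snapshot('side')),(0.612,-.27),.035,.14,.17))
q=P.reshape(-1,3);k=(np.hypot(q[:,0]-.6,q[:,1]+.265)<.09)&(q[:,2]>.034)&(q[:,2]<.041);print('blk',cv2.minAreaRect(q[k,:2].astype(np.float32)*1000))
E
python3 chk.py
```

```text
[ 0.61254523 -0.27100288  0.19974134] yaw 6.880747164546334 [ 3.30268768 -1.35118292 -1.93496148] [-0.31511598 -0.39062826 -0.04558329] 13.614243239100976
bar wrist (3331, (619.8, -269.8), (35.6, 35.8), array([ 0.6226, -0.2695,  0.1627]), 'yaw', 6.8, 'zmed', np.float64(0.1634))h.py:20: RuntimeWarning: Mean of empty slice.
  d=np.linalg.svd(q[:,:2]-q[:,:2].mean(0),full_matrices=False)[2][0]
  ret = um.true_divide(
Traceback (most recent call last):
  File "chk.py", line 6, in <module>
    print('bar top',fit(cloud(snapshot('top')),(0.612,-.27),.035,.155,.17))
                    ~~~^^^^^^^^^^^^^^^^^^^^^^^^^^^^^^^^^^^^^^^^^^^^^^^^^^^
  File "h.py", line 20, in fit
    d=np.linalg.svd(q[:,:2]-q[:,:2].mean(0),full_matrices=False)[2][0]
      ~~~~~~~~~~~~~~~~~~~~~~~~~~~~~~~~~~~~~~~~~~~~~~~~~~~~~~~~~~~~~^^^
IndexError: index 0 is out of bounds for axis 0 with size 0
```

The bar is at 6.8° and the arm at 6.7°, so they are in line. Open the fingers and go straight up.

carry_out(
  motion=[0,0,0,0,0,0,0,0,0,0,0,0,0,0,0,0,0,0,0,0,0,0,0,0,0,0,0,0,0,0,0,0,0,0,0,0],
  hand=5,
)

```text
clock: 8.05
tool_pos: [0.6121, -0.2708, 0.1997]
eef_rot: [0.998, 0.059, -0.0, -0.0]
contact_force: [-0.6, 0.3, -0.1]
opening: 0.567
```

carry_out(
  motion=[0,0,-1,0,0,0,0,0,-2,0,0,0,0,0,-3,0,0,0,0,0,-3,0,0,0,-3,0,-2,0,0,0,-4,0,0,0,0,0,-4,0,0,0,0,0,0,0,0,0,0,0],
)

```text
clock: 9.05
tool_pos: [0.4997, -0.2853, 0.311]
eef_rot: [0.998, 0.057, -0.001, 0.0]
contact_force: [0.6, -0.1, 0.7]
opening: 0.57
```

```bash
sed -i '/bar top/d' chk.py; python3 chk.py; python3 - <<'E'
from h import *
p=snapshot('wrist'); save(p,'w3.png')
a=snapshot('side'); cv2.imwrite('pics/s3.png',cv2.resize(cv2.cvtColor(a['frame'][100:200,290:410],cv2.COLOR_RGB2BGR),None,fx=5,fy=5,interpolation=2))
E
```

```text
[ 0.49971574 -0.28526364  0.31095277] yaw 6.5305744872414 [ 0.57004802 -0.1479676   0.72567853] [-0.03829198  0.11768649 -0.01148473] 50.14251972512927
bar wrist (1550, (612.1, -270.7), (55.4, 14.0), array([ 0.613 , -0.2706,  0.1634]), 'yaw', 6.6, 'zmed', np.float64(0.1637))
bar side (207, (610.6, -270.6), (55.8, 18.0), array([ 0.6076, -0.2673,  0.1552]), 'yaw', 8.7, 'zmed', np.float64(0.1561))
blk ((634.8123779296875, -269.70904541015625), (95.4735336303711, 95.94812774658203), 12.873552322387695)
```

View pics/w3.png

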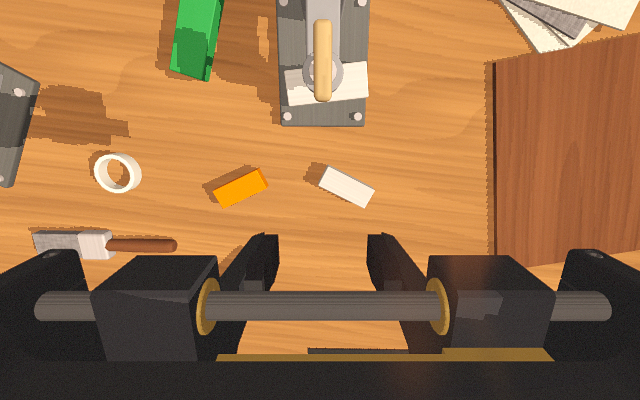

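View pics/s3.png

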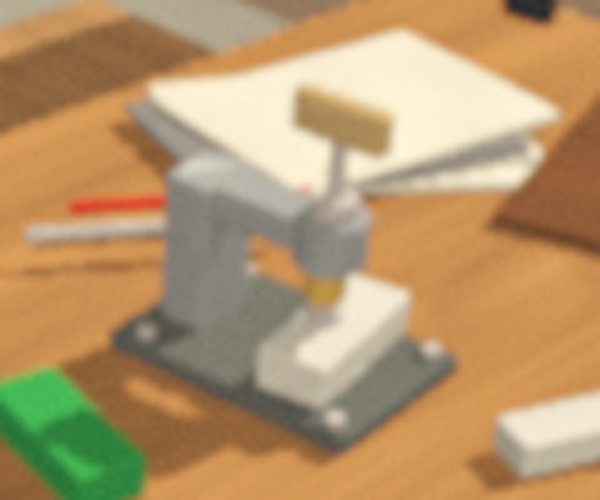

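The wrist view shows the bar (322,60) in line with the arm. The side crop shows the foot (322,325) down on the block, which looks to be where it was. Nothing touches the robot, so I'm handing in.

```bash
python3 -c "
from h import *
print(workorder.finish_job(), monitor.get_state()['clock'])"
```

```text
the job is handed in; nothing more can be done
the job is handed in; nothing more can be done
```

I gripped the T-handle of the right-hand stop, the one with the plain aluminium block, and turned it about 0.87 rad clockwise. I then let go, backed clear, and handed the job in shortly after 9 s; the limit is 32 s.

- **Setting:** from the wrist camera the bar ended at a yaw of 6.6°, against 6.7° for the arm, well inside the 10° allowed. The side camera's coarser fit gave 8.7°, also inside.
- **Foot:** the side picture shows it down on the block. I could not measure how far it is pushed in directly, so the 2 to 3 mm is inferred from the bar being in line with the arm.
- **Block:** it looks to be where it lay. My numeric check of its position was not reliable, because part of the stand got into the fit. One camera check of the bar during the turn also failed, because the gripper hid it.
- **Robot and other stop:** contact force after backing off was about 0.9 N, the size of the sensor noise. The robot did not go near the other driver.

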